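Spin-check an empty centrifuge rotor

ROBOT

A 6-joint arm with a two-finger parallel gripper is mounted at the origin on the work surface. World frame = base frame: x ahead of the robot, y to its left, z up, the work surface at z = 0. Lengths are in m, angles in rad, forces in N, time in s.
With the tool pointing down it reaches from about 0.35 to 0.975 m from the base axis. Payload 4.9 kg.
Tool frame: the origin (TCP) lies on the centre line of the jaws, within the pads' length; the fingertips stand 14 mm ahead of it and the grasp point (between the pads) lies 5 mm behind it; x points along the fingers, z is the direction in which the jaws open and shut, and the axes are right-handed (so a half turn about x gives the same grasp; the last joint's range is limited). The gripper opens to 85 mm and grips with 20 to 120 N. Pads are 22 mm wide; open, the fingers measure 114 mm over their backs; the gripper's body (76 mm by 85 mm) begins 54 mm behind the grasp point. The pads swing forward as they close: fully open they stand 13 mm farther back than shut.
Start: joints at [-1.262, 0.053, 1.613, -0, 1.476, -0.119], TCP at [0.259, -0.569, 0.216] pointing down, gripper open.
Joint ranges: [-3.01, 3.01], [-1.01, 2.22], [0.06, 2.58], [-1.02, 4.17], [0.09, 2.62], [-3.14, 3.14]. Speed limits (rad/s): [2.57, 2.57, 3.14, 3.14, 3.14, 3.14].

INTERFACE

Orientations are given as a rotation vector (axis times angle).
In Python, from station import ctrl gives the robot as it stands.
- The arm moves only by the tool move_arm, never from a script. Its argument "increments" is a list that holds one entry, the list of rows, each a list of 4 numbers: the shift along the tool's x, y, z in units of 25 cm (1.0 is 25 cm), then the turn about the tool's x in units of 90 degrees (1.0 is 90 degrees). A call has 1 to 20 rows; each row shifts and turns the commanded pose from where the row before left it, along the tool's axes as they then stand; what a row does not reach is not made up. A row lasts 1/12 s, in which the tool goes at most 41.7 mm and 7.16 degrees, less where a joint would pass 70% of its speed; a pose out of reach is approached as far as the arm can. A call with a number of a shift or a turn outside -1 to 1 is refused whole. A call with a gripper value outside its range is refused whole. "gripper" is the closure, from 0 (fully open) to 1 (shut), set as the call begins (left out, the last holds). The fingers move at their own pace and stop on an object; "squeeze" is the grip in N (left out, the last holds). Time passes only in rows, so rows that do not move let the fingers close. It gives the time, the measured TCP pose, the force and the opening at its end, in the units of the state.
- ctrl.get_obs(): the state, without advancing time (a new reading comes with each control period).
- ctrl.get_image(name): name is "scene" or "top" or "wrist"; returns a dict with "pixels" (400x640x3 uint8, red, green, blue), "depth" (400x640 float32, m along the optical axis (not along the pixel's ray), 0 where there is no reading), "K" (3x3 intrinsics, pixels), "extrinsics" (4x4, takes a point from camera to world coordinates); the wrist camera has in their place "tool_from_camera" (4x4, takes a point from camera to tool coordinates, whose origin is the TCP and whose axes are the tool frame's). Camera axes: x right, y up, looking along -z (the intrinsics and any distortion apply to the point x, -y, -z); pixel columns grow to the right and rows downward; lengths in m; the calibration is good to about 2 mm. The wrist camera is an equidistant fisheye: a pixel r from the principal point sees the ray r / f radians off the axis. A picture is of the moment at which its call begins: read the wrist's pose just before it.
- ctrl.finish_job(): hands the job in, once; it reports no verdict.
Trained networks look in the newest picture that a camera, given by its name, has taken for a name from the list of things; names that differ only in an ending like _2 or _b are one class to them, and where a whole thing is asked for, a point or a joint stands for the part that bears it (a point fixed in the world has none). Each returns a list of dicts, best first, with "score" (0 to 1); they miss things now and then, are a little off and sometimes report something else, mostly with a low value. They report only what shows in the picture. A call takes as long as a camera call.
- ctrl.trace(camera, target): "region" (400x640 bool, what is visible of it) and "pixel" ([row, column] in pixels, amid what is visible of it).
The state is a dict: "t": time; "q": joint angles; "dq": joint speeds; "effort": joint torques, N m; "tool_pos": TCP position; "tool_rot": TCP orientation; "contact_force": force on the tool from outside, world axes, zero at the start; "wrist_torque": the same for the moment, N m; "opening": finger opening in m.
Only numpy, scipy, OpenCV 4.12 (cv2) and the standard library are available. Lean on these libraries where they do the work, as an engineer would, in place of code of your own. Each camera call takes 0.05 s, during which the arm holds its last target. There are 200 camera calls.

TASK

One of the two open lab centrifuges has just had its empty rotor refitted: reach into its bowl, push the rotor round by one of its sleeves and let go, so that it turns on freely by itself past at least a quarter turn from where it stood. Then keep clear and let it run down to a stop. Leave the rotor of the other centrifuge, which is loaded with capped tubes, as it is.

Things in the scene. Friction and masses are not known exactly. Their poses are not given: they have to be found in the camera images.
- centrifuge: the centrifuge with the empty rotor: white box fixed to the bench, 290 mm deep (x), 260 wide (y), 200 high, lid off, round bowl 210 mm across and 100 deep in its top. Origin: on the bench, under the rotor's upright axis, which is the bowl's axis too. x points from the front with the blue control panel (160 mm off) to the back (130 mm off)
- rotor (a joint): angle of the empty rotor about its upright axis, rad, growing anticlockwise from above and counted on over full turns; at 0 the orange-banded sleeve points along the centrifuge's +x. Turns easily either way, no stops (about 0.002 kg m2); pushed to 1-3 rad/s it coasts a few seconds, then stops. Black disc, 170 mm diameter, top 165 mm above the bench; steel hub, 28 mm diameter, top at 185 mm
- sleeve_mark (a point): centre of the top of the sleeve of the empty rotor that has an orange band round its top, 205 mm above the bench. The rotor has three upright white sleeves, 24 mm in diameter, 64 mm from its axis, at 0, 120 and 240 degrees from this one; 40 mm of each stands above the disc and 87 mm is free between neighbours
- loaded_mark (a point): the same point on the rotor of the other, loaded centrifuge (same machine, also fixed): a tube with a red or blue cap stands in each of its sleeves, cap tops 241 mm above the bench. Leave this rotor as it is

How it is judged:
On the way:
1. the empty rotor, about a quarter turn or more from where it stood (orange sleeve at least 82 mm from its start), is turning by itself at over 0.4 rad/s with nothing touching the centrifuge (distance of sleeve_mark from where it was at the start of the episode above 0.082 m and (velocity of joint rotor above 0.4 rad/s or velocity of joint rotor below -0.4 rad/s) and contact force between centrifuge and anything else below 0.1 N), for 0.12 s.
At the end, for the whole second after the job is handed in: the spun rotor has stopped again (under 0.1 rad/s), nothing touches its centrifuge, and the loaded rotor is where it was (its orange sleeve within 15 mm) (velocity of joint rotor between -0.1 and 0.1 rad/s and contact force between centrifuge and anything else below 0.1 N and distance of loaded_mark from where it was at the start of the episode below 0.015 m).
It fails at once if the loaded rotor is turned (its orange sleeve moves more than 15 mm) (distance of loaded_mark from where it was at the start of the episode above 0.015 m).
It also fails if it takes over 32 s, if anything falls off the work surface, if the arm or the gripper's body presses on something with over 40 N, if the wrist force passes 120 N, or if a joint passes its speed limit or range.

## Working session

There is one attempt and no reset: what is moved stays moved. The work goes in short steps, Python scripts to look and compute and a tool call to move; the robot and the scene stay as the last step left them, time stands still between calls to the robot, and variables do not carry over. Pictures are saved under pics/ and viewed, about 8 in all and at most 12, crops included, and the job is handed in when it is done.

Besides the shell and the picture viewer there is one more tool, called after "Request:" by a JSON object that holds its "name" and its "arguments". move_arm: Moves the arm, as the interface text tells. Shifts and turns lie within -1 to 1; 1 stands for 25 cm of shift or 90 degrees of turn. Its arguments: {"type":"object","properties":{"increments":{"type":"array","items":{"type":"array","items":{"type":"array","items":{"type":"number","minimum":-1,"maximum":1}}}},"gripper":{"type":"number"},"squeeze":{"type":"number"}},"required":["increments"]}

```bash
mkdir -p pics; python3 - <<'E'
from station import ctrl
import cv2,numpy as np
o=ctrl.get_obs();print(o['t'],o['tool_pos'],o['tool_rot'])
for c in('scene','top'):
    i=ctrl.get_image(c);cv2.imwrite(f'pics/{c}.png',i['pixels'][:,:,::-1])
    K=i['K'];E=i['extrinsics'];print(c,K.tolist(),E.round(3).tolist())
    for t in('centrifuge','rotor','sleeve_mark','loaded_mark'):
        for d in ctrl.trace(c,t)[:3]:
            r,cc=d['pixel'];z=i['depth'][int(r),int(cc)]
            p=E@np.array([(cc-K[0,2])/K[0,0]*z,-(r-K[1,2])/K[1,1]*z,-z,1])
            print(c,t,round(d['score'],2),(r,cc),d['region'].sum(),p[:3].round(3))
print(ctrl.get_obs()['t'])
E
```

```text
0.0 [ 0.25906935 -0.56803204  0.21505801] [ 0.88987487  1.38341463 -0.88772663]
scene [[479.40995447496834, 0.0, 310.7874554068592], [0.0, 479.40995447496834, 191.10451936955835], [0.0, 0.0, 1.0]] [[-0.923, -0.365, 0.124, 0.723], [0.386, -0.874, 0.295, 0.333], [0.001, 0.32, 0.947, 1.259], [0.0, 0.0, 0.0, 1.0]]
scene centrifuge 0.88 (278.7, 411.5) 16512 [0.454 0.275 0.184]
scene rotor 0.56 (279.0, 402.5) 4477 [0.473 0.268 0.183]
scene sleeve_mark 0.89 (282.4, 403.4) 4418 [0.474 0.276 0.184]
scene loaded_mark 0.75 (102.6, 271.3) 3150 [ 0.583 -0.259  0.181]
top [[496.7334952106772, 0.0, 320.3540408349638], [0.0, 496.7334952106772, 205.60286838020076], [0.0, 0.0, 1.0]] [[-0.142, 0.966, -0.215, 0.372], [-0.99, -0.139, 0.031, 0.017], [0.0, 0.217, 0.976, 1.077], [0.0, 0.0, 0.0, 1.0]]
top centrifuge 0.71 (298.3, 176.0) 27298 [0.439 0.269 0.168]
top rotor 0.88 (282.8, 178.6) 7010 [0.464 0.257 0.186]
top sleeve_mark 0.75 (282.1, 178.8) 6940 [0.466 0.257 0.186]
top loaded_mark 0.74 (184.3, 454.7) 6383 [ 0.573 -0.265  0.184]
0.5
```

```bash
python3 - <<'E'
import cv2
a=cv2.imread('pics/scene.png');b=cv2.imread('pics/top.png')
cv2.imwrite('pics/c1.png',cv2.vconcat([cv2.resize(a[200:370,310:510],(705,600)) ])[:600])
E
```

```text
(no output)
```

View pics/top.png

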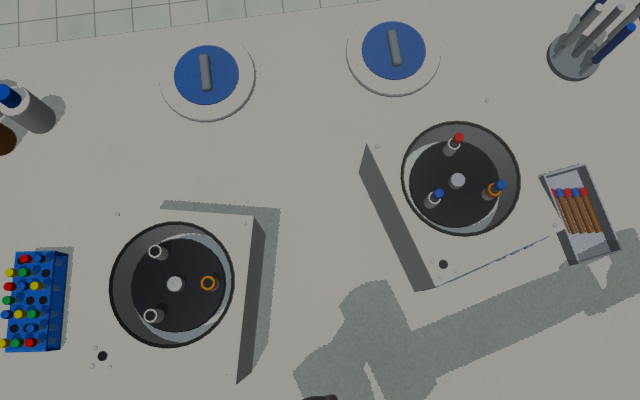

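View pics/scene.png

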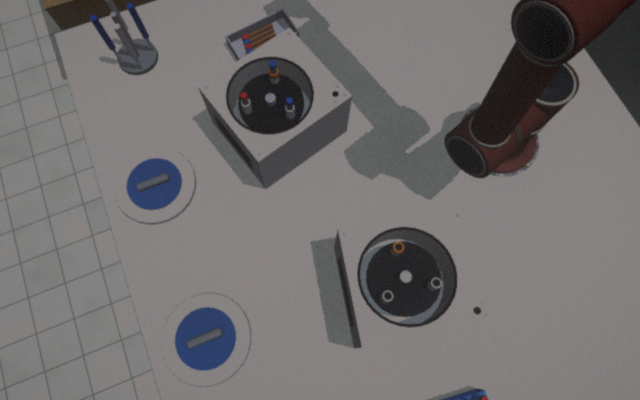

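Top: the empty rotor is at left, with its hub at (row 284, col 174), orange sleeve at (283, 209) and white sleeves at (252, 154) and (316, 150). Scene: hub at (277, 406), orange at (247, 398), whites at (296, 388) and (284, 435). The loaded centrifuge is the other one. I'll triangulate these points next.

```bash
python3 - <<'E'
from station import ctrl
import numpy as np
from scipy.spatial.transform import Rotation as R
o=ctrl.get_obs();print(R.from_rotvec(o['tool_rot']).as_matrix().round(3).tolist(),o['tool_pos'],o['opening'])
I={c:ctrl.get_image(c) for c in('scene','top')}
def ray(c,rc):
    K,E=I[c]['K'],I[c]['extrinsics'];r,cc=rc
    d=E[:3,:3]@np.array([(cc-K[0,2])/K[0,0],-(r-K[1,2])/K[1,1],-1]);return E[:3,3],d/np.linalg.norm(d)
P={'hub':((284,174.5),(277,406),.185),'or':((283,209),(247,398.5),.205),'w1':((252,154.5),(296,388),.205),'w2':((316,150.5),(284,435.5),.205)}
for n,(t,s,z) in P.items():
    a,d=ray('top',t);b,e=ray('scene',s)
    u=np.linalg.lstsq(np.c_[d,-e],b-a,rcond=None)[0];p,q=a+u[0]*d,b+u[1]*e
    print(n,((p+q)/2).round(4),'gap',np.linalg.norm(p-q).round(4),[(o_+(z-o_[2])/v[2]*v)[:2].round(4) for o_,v in((a,d),(b,e))])
# wall: bowl rim circle from depth band
i=I['top'];K,E=i['K'],i['extrinsics'];v,u=np.mgrid[0:400,0:640];z=i['depth']
p=np.stack([(u-K[0,2])/K[0,0]*z,-(v-K[1,2])/K[1,1]*z,-z],-1)@E[:3,:3].T+E[:3,3]
m=(abs(p[...,2]-.165)<.004)&(np.hypot(p[...,0]-.46,p[...,1]-.265)<.09);print('disc',m.sum(),p[m].mean(0),p[m].min(0),p[m].max(0))
E
```

```text
[[-0.0, 0.91, 0.415], [0.0, 0.415, -0.91], [-1.0, -0.0, -0.0]] [ 0.25928208 -0.56864652  0.21628154] 0.08544905613073708
hub [0.4635 0.2665 0.1804] gap 0.0013 [array([0.4635, 0.2648]), array([0.4641, 0.2673])]
or [0.4544 0.2011 0.2012] gap 0.0016 [array([0.4546, 0.1997]), array([0.4548, 0.2022])]
w1 [0.5225 0.2902 0.203 ] gap 0.0001 [array([0.5221, 0.2896]), array([0.523 , 0.2902])]
w2 [0.4137 0.3069 0.1964] gap 0.0005 [array([0.4131, 0.3042]), array([0.4164, 0.3069])]
disc 5870 [0.46315033 0.2637282  0.16560855] [0.3806653  0.1803618  0.16109062] [0.54914379 0.34966696 0.16899466]
```

Request:
{"name": "move_arm", "arguments": {"increments": [[[-0.148,0,0,0],[-0.148,0,0,0],[-0.148,0,0,0],[-0.148,0,0,0],[-0.148,0,0,0],[0,0.094,-0.103,0],[0,0.094,-0.103,0],[0,0.094,-0.103,0],[0,0.094,-0.103,0],[0,0.094,-0.103,0],[0,0.094,-0.103,0],[0,0.094,-0.103,0],[0,0.094,-0.103,0],[0,0.094,-0.103,0],[0,0.094,-0.103,0],[0,0.094,-0.103,0],[0,0.094,-0.103,0]]], "gripper": 1}}

```text
t: 2.02
tool_pos: [0.3877, -0.1689, 0.4016]
tool_rot: [0.889, 1.381, -0.889]
contact_force: [1.1, -0.0, -0.4]
opening: -0.0001
```

Request:
{"name": "move_arm", "arguments": {"increments": [[[0,0.094,-0.103,0],[0,0.094,-0.103,0],[0,0.094,-0.103,0],[0,0.094,-0.103,0],[0,0.094,-0.103,0],[0,0.094,-0.103,0],[0,0.094,-0.103,0],[0,0.094,-0.103,0],[0,0.094,-0.103,0],[0,0.094,-0.103,0],[0,0.094,-0.103,0],[0,0.094,-0.103,0],[0,0,0,0],[0,0,0,0]]]}}

```text
t: 3.18
tool_pos: [0.516, 0.229, 0.4005]
tool_rot: [0.885, 1.384, -0.888]
contact_force: [-0.6, -1.6, -0.4]
opening: -0.0001
```

Request:
{"name": "move_arm", "arguments": {"increments": [[[0.13,-0.005,0.005,0],[0.14,-0.005,0,0],[0.14,0,0,0],[0.13,0,0,0],[0,0,0,0]]]}}

```text
t: 3.6
tool_pos: [0.5104, 0.2231, 0.258]
tool_rot: [0.882, 1.39, -0.899]
contact_force: [-0.1, -0.1, -1.1]
opening: -0.0003
```

```bash
python3 - <<'E'
from station import ctrl
import cv2,numpy as np
o=ctrl.get_obs();print(o['t'],o['tool_pos'])
a,b=ctrl.get_image('scene'),ctrl.get_image('wrist')
A=cv2.resize(a['pixels'][190:350,310:510],(600,480));B=cv2.resize(b['pixels'],(600,375))
cv2.imwrite('pics/m1.png',A[:,:,::-1]);cv2.imwrite('pics/m2.png',B[:,:,::-1])
E
```

```text
3.6 [0.51041803 0.22312737 0.25797159]
```

View pics/m1.png

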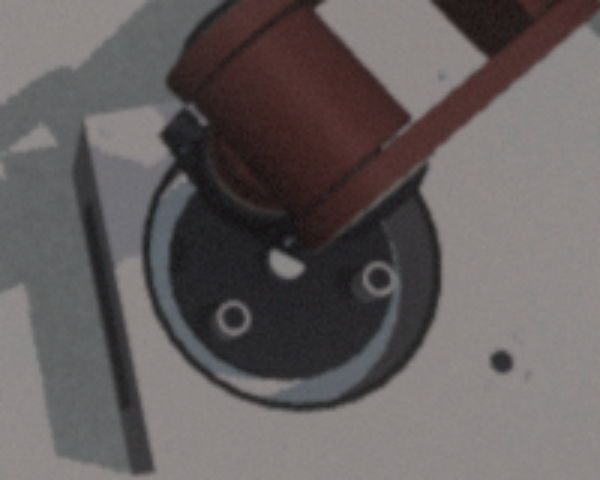

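View pics/m2.png

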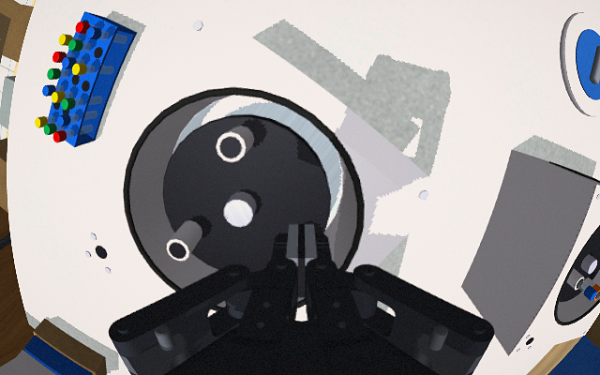

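The orange sleeve is hidden behind the gripper, and the other sleeves and the hub are where I measured them. The finger stands over the gap beside the orange sleeve. I'll lower it now and work out the clockwise arc.

Request:
{"name": "move_arm", "arguments": {"increments": [[[0.1,0,0,0],[0.1,0,0,0],[0.032,0,0,0],[0,0,0,0],[0,0,0,0]]]}}

```text
t: 4.12
tool_pos: [0.5154, 0.2255, 0.2109]
tool_rot: [0.89, 1.38, -0.887]
contact_force: [0.2, 0.0, 0.6]
opening: -0.0002
```

```bash
python3 - <<'E'
from station import ctrl
import numpy as np
from scipy.spatial.transform import Rotation as R
o=ctrl.get_obs();M=R.from_rotvec(o['tool_rot']).as_matrix();p=o['tool_pos'];c=np.array([.4635,.266])
print(o['t'],p,o['contact_force'],M.round(3).tolist())
d=p[:2]-c;th=np.degrees(np.arctan2(d[1],d[0]));print(th,np.hypot(*d))
q=p.copy()
for s in[3,4,5,5,6,7,8,9,10,10,10]:
    th-=s;n=np.r_[c+.064*np.array([np.cos(np.radians(th)),np.sin(np.radians(th))]),p[2]]
    print(round(th),(M.T@(n-q)/.25).round(3).tolist());q=n
E
```

```text
4.1167 [0.51543701 0.22554741 0.21085741] [0.24371867 0.03015716 0.57085031] [[0.003, 0.91, 0.415], [0.001, 0.415, -0.91], [-1.0, 0.003, 0.0]]
-37.91423465515634 0.06583209883935745
-41 [-0.0, -0.015, -0.001]
-45 [-0.0, -0.016, 0.007]
-50 [-0.0, -0.021, 0.007]
-55 [-0.0, -0.022, 0.005]
-61 [-0.0, -0.027, 0.004]
-68 [-0.0, -0.031, 0.001]
-76 [-0.0, -0.035, -0.004]
-85 [-0.0, -0.039, -0.01]
-95 [-0.0, -0.041, -0.018]
-105 [-0.0, -0.037, -0.025]
-115 [-0.0, -0.032, -0.031]
```

Request:
{"name": "move_arm", "arguments": {"increments": [[[0.022,0,0,0],[0.02,0,0,0],[0,-0.015,0,0],[0,-0.016,0.007,0],[0,-0.021,0.007,0],[0,-0.022,0.005,0],[0,-0.027,0.004,0],[0,-0.031,0.001,0],[0,-0.035,-0.004,0],[0,-0.039,-0.01,0],[0,-0.041,-0.018,0],[0,-0.037,-0.025,0],[0,-0.032,-0.031,0],[-0.1,0,0,0],[-0.16,0,0,0],[-0.16,0,0,0],[-0.16,0,0,0],[-0.16,0,0,0],[0,0,0,0]]]}}

```text
t: 5.7
tool_pos: [0.4373, 0.2083, 0.3934]
tool_rot: [0.897, 1.371, -0.877]
contact_force: [0.3, -0.3, 1.7]
opening: 0.0001
```

```bash
cat >ang.py <<'E'
from station import ctrl
import cv2,numpy as np
def snap(n,c='top'):
    t=ctrl.get_obs()['t'];i=ctrl.get_image(c)['pixels']
    cv2.imwrite(f'pics/{n}_{c}.png',i[:,:,::-1]);return t
E
python3 - <<'E'
from ang import *
ts=[snap(f's{k}') for k in range(4)];print(ts)
I=[cv2.imread(f'pics/s{k}_top.png')[205:365,90:260] for k in (0,3)]
cv2.imwrite('pics/s.png',cv2.resize(cv2.hconcat(I),None,fx=2.3,fy=2.3))
E
```

```text
[5.7, 5.75, 5.8, 5.85]
```

View pics/s.png

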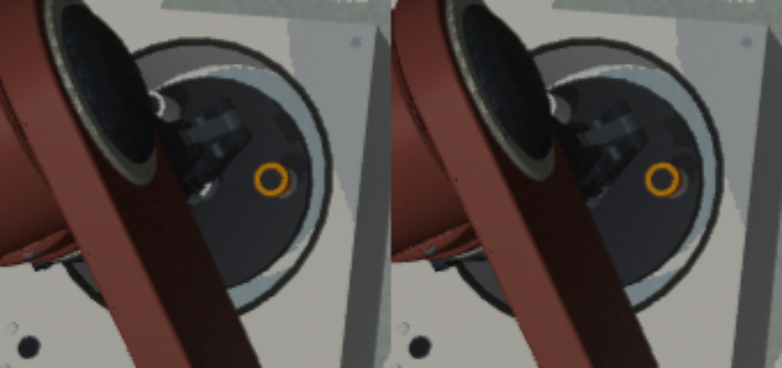

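The rotor didn't move: orange is still at (row 283, col 208). The finger must have passed over the sleeve. I'll lower again on the other side, deeper and with settling, and check the real tip height.

Request:
{"name": "move_arm", "arguments": {"increments": [[[0,-0.06,-0.12,0],[0.13,0,0,0],[0.13,0,0,0],[0.13,0,0,0],[0.13,0,0,0],[0.1,0,0,0],[0.1,0,0,0],[0,0,0,0],[0,0,0,0],[0,0,0,0]]]}}

```text
t: 6.73
tool_pos: [0.4097, 0.2284, 0.2033]
tool_rot: [0.889, 1.382, -0.888]
contact_force: [0.5, 0.7, 0.3]
opening: 0.0
```

```bash
python3 - <<'E'
from ang import *
for c in('wrist','top','scene'):snap('low',c)
o=ctrl.get_obs();print(o['t'],o['tool_pos'],o['tool_rot'])
b=cv2.imread('pics/low_wrist.png')
cv2.imwrite('pics/l.png',cv2.resize(b[60:360,100:500],(800,600)))
E
```

```text
6.8833 [0.41071216 0.22871258 0.20495318] [ 0.89050668  1.37963846 -0.88600101]
```

View pics/l.png

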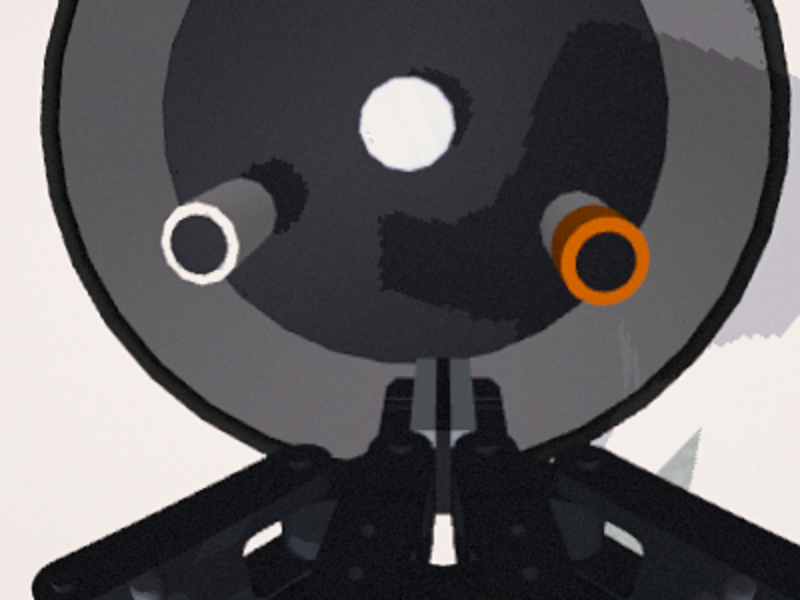

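```bash
python3 - <<'E'
from ang import *
from scipy.spatial.transform import Rotation as R
o=ctrl.get_obs();i=ctrl.get_image('wrist');K=i['K'];T=i['tool_from_camera'];D=i['depth']
print(o['tool_pos'],K.round(1).tolist(),T.round(3).tolist())
M=R.from_rotvec(o['tool_rot']).as_matrix()
v,u=np.mgrid[0:400,0:640];x=(u-K[0,2])/K[0,0];y=(v-K[1,2])/K[1,1];r=np.hypot(x,y)+1e-9
c=np.stack([x/r*np.tan(r)*D,-y/r*np.tan(r)*D,-D],-1)
t=c@T[:3,:3].T+T[:3,3];w=t@M.T+o['tool_pos']
for n,(cx,cy) in dict(hub=(405,123),tip=(425,365),tip2=(460,370),pad=(425,420),orange_ring=(568,258),white_ring=(170,243),knuckle=(300,465),far=(60,585)).items():
    a,b=60+cy//2,100+cx//2;print(n,D[a,b].round(3),'tool',t[a,b].round(4),'world',w[a,b].round(4))
E
```

```text
[0.41071216 0.22871258 0.20495318] [[309.7, 0.0, 321.1], [0.0, 309.7, 195.8], [0.0, 0.0, 1.0]] [[0.0, 0.301, -0.954, -0.158], [0.0, 0.954, 0.301, 0.077], [1.0, -0.0, -0.0, 0.001], [0.0, 0.0, 0.0, 1.0]]
hub 0.173 tool [ 0.0204  0.0657 -0.0104] world [0.4663 0.2654 0.1848]
tip 0.149 tool [-0.0229  0.0111 -0.0038] world [0.4192 0.2368 0.2279]
tip2 0.145 tool [-0.0265  0.0113  0.0048] world [0.4229 0.229  0.2315]
pad 0.124 tool [-0.0491  0.0111 -0.0031] world [0.4194 0.2361 0.2541]
orange_ring 0.163 tool [-0.0009  0.0314  0.0342] world [0.4535 0.2106 0.206 ]
white_ring 0.162 tool [-0.0005  0.0362 -0.0759] world [0.4121 0.3127 0.2056]
knuckle 0.105 tool [-0.0682  0.0129 -0.0248] world [0.4119 0.2565 0.2732]
far 0.069 tool [-0.1059  0.0142 -0.0537] world [0.401  0.2834 0.3109]
```

The wrist depth puts the fingertip at about −20 mm in tool x, where the text says +14, while the hub and sleeves agree with their known heights. That would explain the miss. I'll check the edge and compare it with the top camera before going deeper.

```bash
python3 - <<'E'
from ang import *
from scipy.spatial.transform import Rotation as R
o=ctrl.get_obs();i=ctrl.get_image('wrist');K=i['K'];T=i['tool_from_camera'];D=i['depth']
M=R.from_rotvec(o['tool_rot']).as_matrix()
v,u=np.mgrid[0:400,0:640];x=(u-K[0,2])/K[0,0];y=(v-K[1,2])/K[1,1];r=np.hypot(x,y)+1e-9
t=np.stack([x/r*np.tan(r)*D,-y/r*np.tan(r)*D,-D],-1)@T[:3,:3].T+T[:3,3]
for a in range(232,262,2):print(a,t[a,313].round(4),t[a,330].round(4))
for c in('top','scene'):
    j=ctrl.get_image(c);K,E=j['K'],j['extrinsics'];z=j['depth']
    p=np.stack([(u-K[0,2])/K[0,0]*z,-(v-K[1,2])/K[1,1]*z,-z],-1)@E[:3,:3].T+E[:3,3]
    q=(p-o['tool_pos'])@M
    m=(abs(q[...,1])<.014)&(abs(q[...,2])<.02)&(q[...,0]<.035);print(c,m.sum(),np.sort(q[m][:,0])[-8:].round(3))
E
```

```text
232 [ 0.0394 -0.0116 -0.0051] [ 0.0403 -0.012   0.0068]
234 [ 0.0397 -0.0133 -0.0051] [ 0.039  -0.013   0.0068]
236 [ 0.0394 -0.0147 -0.0051] [ 0.0398 -0.0149  0.0068]
238 [ 0.0389 -0.016  -0.0051] [ 0.04   -0.0165  0.0068]
240 [-0.0203  0.0109 -0.0034] [-0.0219  0.0117  0.0049]
242 [-0.0229  0.0111 -0.0034] [-0.0233  0.0113  0.0049]
244 [-0.0251  0.0111 -0.0033] [-0.0247  0.0109  0.0048]
246 [-0.0272  0.0111 -0.0033] [-0.0273  0.0111  0.0047]
248 [-0.0301  0.0115 -0.0032] [-0.0302  0.0116  0.0047]
250 [-0.031   0.011  -0.0032] [-0.031   0.011   0.0047]
252 [-0.0322  0.0105 -0.0031] [-0.0331  0.011   0.0046]
254 [-0.0352  0.0111 -0.0031] [-0.0351  0.0111  0.0045]
256 [-0.0363  0.0107 -0.003 ] [-0.0377  0.0114  0.0045]
258 [-0.0392  0.0113 -0.003 ] [-0.0384  0.0108  0.0045]
260 [-0.0417  0.0117 -0.0029] [-0.0406  0.011   0.0044]
top 1026 [-0.038 -0.036 -0.034 -0.03  -0.026 -0.026 -0.022 -0.021]
scene 499 [-0.021 -0.021 -0.021 -0.021 -0.021 -0.02  -0.02  -0.019]
```

All three cameras agree that the tip is at tool x = −20 mm. I'll lower by 43 mm more, so the tip is at about 182 mm.

Request:
{"name": "move_arm", "arguments": {"increments": [[[0.06,0,0,0],[0.06,0,0,0],[0.05,0,0,0],[0,0,0,0],[0,0,0,0],[0,0,0,0]]]}}

```text
t: 7.58
tool_pos: [0.4101, 0.2284, 0.161]
tool_rot: [0.889, 1.381, -0.888]
contact_force: [0.4, 0.4, 0.5]
opening: 0.0001
```

```bash
python3 - <<'E'
from ang import *
from scipy.spatial.transform import Rotation as R
o=ctrl.get_obs();M=R.from_rotvec(o['tool_rot']).as_matrix();p=o['tool_pos'];c=np.array([.4635,.266])
print(o['t'],p,o['contact_force'])
d=p[:2]-c;th=np.degrees(np.arctan2(d[1],d[0]));print(th,np.hypot(*d))
q=p.copy()
for s in[3,4,5,5,6,7,8,9,10,10,10]:
    th+=s;n=np.r_[c+.064*np.array([np.cos(np.radians(th)),np.sin(np.radians(th))]),p[2]]
    print(round(th),(M.T@(n-q)/.25).round(3).tolist());q=n
snap('lo2')
i=ctrl.get_image('wrist')['pixels'];cv2.imwrite('pics/l2.png',cv2.resize(i[60:360,100:500],(800,600))[:,:,::-1])
E
```

```text
7.5833 [0.41009421 0.22844489 0.16102849] [0.42970316 0.42306418 0.49537513]
-144.88499845807317 0.06528832494108334
-142 [0.0, 0.008, 0.012]
-138 [0.0, 0.005, 0.017]
-133 [0.0, 0.008, 0.021]
-128 [0.0, 0.009, 0.02]
-122 [0.0, 0.014, 0.023]
-115 [0.0, 0.019, 0.025]
-107 [0.0, 0.025, 0.025]
-98 [0.0, 0.032, 0.024]
-88 [0.0, 0.04, 0.021]
-78 [0.0, 0.043, 0.013]
-68 [0.0, 0.044, 0.006]
```

View pics/l2.png

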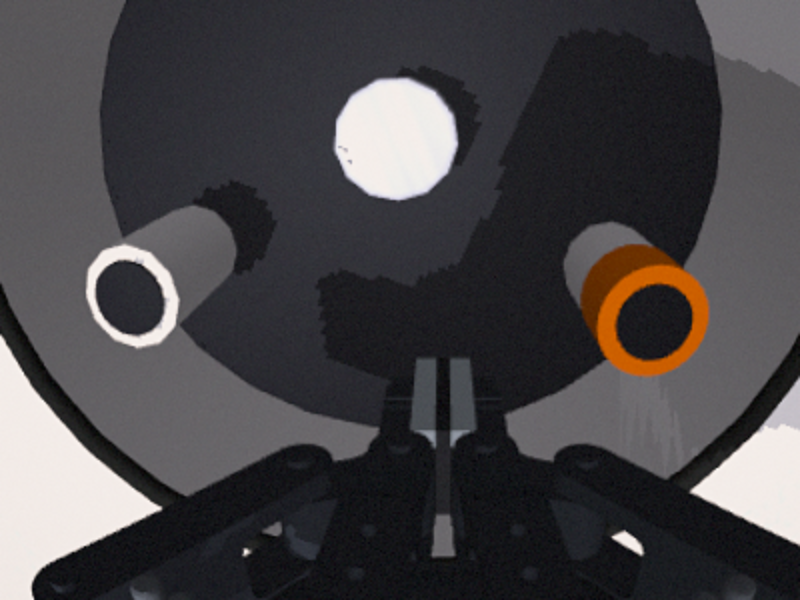

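The finger is now inside the bowl between the white sleeve at (row 295, col 132) and the orange sleeve at (320, 650), and no contact shows. I'll push orange anticlockwise and then lift out.

Request:
{"name": "move_arm", "arguments": {"increments": [[[0,0.008,0.012,0],[0,0.005,0.017,0],[0,0.008,0.021,0],[0,0.009,0.02,0],[0,0.014,0.023,0],[0,0.019,0.025,0],[0,0.025,0.025,0],[0,0.032,0.024,0],[0,0.04,0.021,0],[0,0.043,0.013,0],[0,0.044,0.006,0],[-0.1,0,0,0],[-0.16,0,0,0],[-0.16,0,0,0],[-0.16,0,0,0],[-0.16,0,0,0],[-0.1,0,0,0]]]}}

```text
t: 9.1
tool_pos: [0.489, 0.2069, 0.3757]
tool_rot: [0.892, 1.377, -0.884]
contact_force: [0.2, 0.5, 0.0]
opening: 0.0001
```

```bash
cat >>ang.py <<'E'
def orange(c='top'):
    "angle (deg) of the empty rotor's orange ring seen by a fixed camera, on z=.205"
    t=ctrl.get_obs()['t'];i=ctrl.get_image(c);K,E=i['K'],i['extrinsics']
    h=cv2.cvtColor(i['pixels'],cv2.COLOR_RGB2HSV);m=(h[...,0]<22)&(h[...,0]>10)&(h[...,1]>180)&(h[...,2]>60)
    v,u=np.nonzero(m);d=np.stack([(u-K[0,2])/K[0,0],-(v-K[1,2])/K[1,1],-np.ones(len(u))],-1)@E[:3,:3].T
    p=E[:3,3]+d*((.205-E[2,3])/d[:,2])[:,None];q=p[:,:2]-[.4635,.266];q=q[np.hypot(*q.T)<.09]
    a=q.mean(0) if len(q) else np.zeros(2);return round(t,2),len(q),a.round(3).tolist(),round(float(np.degrees(np.arctan2(a[1],a[0]))),1)
E
python3 - <<'E'
from ang import *
for k in range(3):print(orange('top'),orange('scene'))
snap('p1')
E
```

```text
(9.1, 0, [0.0, 0.0], 0.0) (9.15, 0, [0.0, 0.0], 0.0)
(9.2, 0, [0.0, 0.0], 0.0) (9.25, 0, [0.0, 0.0], 0.0)
(9.3, 0, [0.0, 0.0], 0.0) (9.35, 0, [0.0, 0.0], 0.0)
```

View pics/p1_top.png

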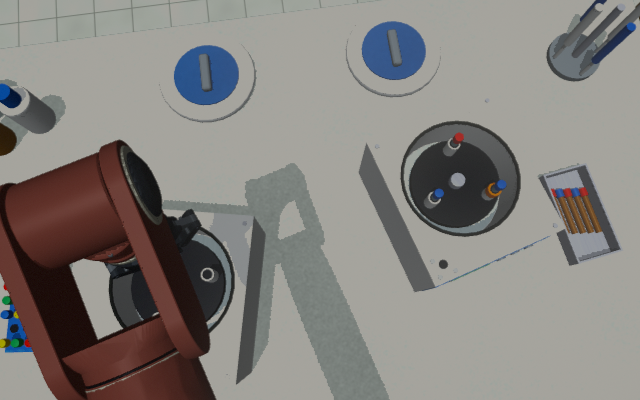

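A white sleeve is now where orange stood, so the rotor has turned; the loaded rotor is unchanged. I'll move the arm clear and watch the rotor.

Request:
{"name": "move_arm", "arguments": {"increments": [[[-0.12,0,0,0],[0,-0.08,0.11,0],[0,-0.08,0.11,0],[0,-0.08,0.11,0],[0,-0.08,0.11,0],[0,-0.08,0.11,0],[0,-0.08,0.11,0],[0,-0.08,0.11,0],[0,-0.08,0.11,0]]]}}

```text
t: 10.2
tool_pos: [0.4321, -0.061, 0.3983]
tool_rot: [0.888, 1.385, -0.889]
contact_force: [1.0, -0.5, -0.6]
opening: 0.0001
```

```bash
python3 - <<'E'
from ang import *
for k in range(4):print(orange('top'),orange('scene'))
E
```

```text
(10.2, 126, [0.006, 0.06], 84.0) (10.25, 0, [0.0, 0.0], 0.0)
(10.3, 132, [0.002, 0.06], 88.3) (10.35, 0, [0.0, 0.0], 0.0)
(10.4, 126, [-0.003, 0.06], 92.4) (10.45, 0, [0.0, 0.0], 0.0)
(10.5, 128, [-0.006, 0.06], 96.1) (10.55, 0, [0.0, 0.0], 0.0)
```

Orange has gone from −98° to about 96° and is coasting at about 0.7 rad/s with the arm clear. I'll wait for it to run down.

Request:
{"name": "move_arm", "arguments": {"increments": [[[0,0,0,0],[0,0,0,0],[0,0,0,0],[0,0,0,0],[0,0,0,0],[0,0,0,0],[0,0,0,0],[0,0,0,0],[0,0,0,0],[0,0,0,0],[0,0,0,0],[0,0,0,0],[0,0,0,0],[0,0,0,0],[0,0,0,0],[0,0,0,0],[0,0,0,0],[0,0,0,0],[0,0,0,0],[0,0,0,0]]]}}

```text
t: 12.27
tool_pos: [0.433, -0.0597, 0.4003]
tool_rot: [0.889, 1.382, -0.889]
contact_force: [-0.3, 0.7, 0.4]
opening: 0.0002
```

Request:
{"name": "move_arm", "arguments": {"increments": [[[0,0,0,0],[0,0,0,0],[0,0,0,0],[0,0,0,0],[0,0,0,0],[0,0,0,0],[0,0,0,0],[0,0,0,0],[0,0,0,0],[0,0,0,0],[0,0,0,0],[0,0,0,0],[0,0,0,0],[0,0,0,0],[0,0,0,0],[0,0,0,0],[0,0,0,0],[0,0,0,0],[0,0,0,0],[0,0,0,0]]]}}

```text
t: 13.93
tool_pos: [0.4331, -0.0597, 0.4003]
tool_rot: [0.889, 1.382, -0.889]
contact_force: [0.1, -0.2, 0.0]
opening: -0.0001
```

```bash
python3 - <<'E'
from ang import *
for k in range(8):r=orange('top');print(r) if k in(0,7) else 0
snap('end')
a,b=[cv2.imread(f'pics/{n}.png')[110:245,390:530].astype(int) for n in('top','end_top')];print('loaded diff',abs(a-b).mean(),(abs(a-b).max(2)>60).sum())
E
```

```text
(13.93, 130, [-0.023, 0.056], 112.5)
(14.28, 132, [-0.023, 0.056], 112.4)
loaded diff 23.53830687830688 3178
```

View pics/end_top.png

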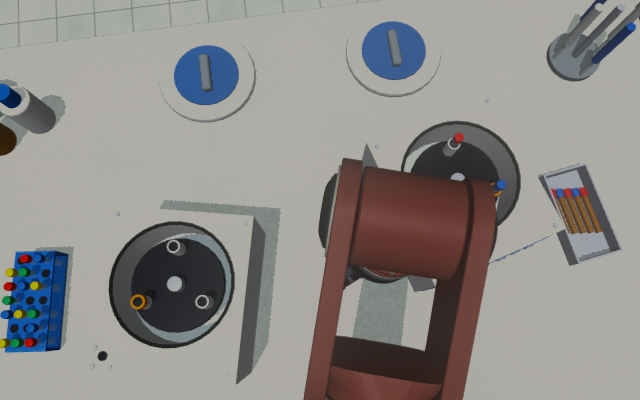

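The picture shows the rotor stopped with orange at (row 302, col 138). The red cap (139, 459) and blue cap (185, 501) of the loaded rotor are where they were. The large image difference came from the arm covering part of that centrifuge. The arm is clear, so I'm handing in.

```bash
python3 -c "
from station import ctrl
print(ctrl.finish_job())"
```

```text
the job is handed in; nothing more can be done
None
```

I spun the empty rotor by pushing its orange sleeve anticlockwise with the shut fingers, then lifted out and moved the arm clear. The job was handed in at about 14.3 s.

- **Spin:** the orange sleeve had gone from −98° to 84–96° while still turning at about 0.7 rad/s with the arm away. That is about half a turn or more.
- **Stop:** it came to rest at 112°, with no change over the last 0.35 s. Nothing was near the centrifuge.
- **Loaded rotor:** its red cap and one blue cap were at the same pixels as at the start. An automatic image comparison of that area differed a lot, because the arm covered part of it. Its orange sleeve was not measured separately at the end.
- **First try missed:** the first push passed over the sleeve without touching it. All three cameras put the shut fingertips 20 mm behind the TCP, while the text says 14 mm ahead. Going about 40 mm deeper worked.

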